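# Rock the lime tub out into the pan

## Robot

A 7-joint arm with a two-finger parallel gripper is mounted at the origin on the work surface. World frame = base frame: x ahead of the robot, y to its left, z up, the work surface at z = 0. Lengths are in m, angles in rad, forces in N, time in s.
With the tool pointing down it reaches from about 0.4 to 0.9 m from the base axis. Payload 5.5 kg.
Tool frame: the origin (TCP) lies midway between the tips of the shut fingers; the grasp point (between the pads) lies grip_depth behind it (grip_depth is the distance from the TCP to the grasp point, in m); z points along the fingers, y is the line along which they close (so a half turn about z gives the same grasp; the last joint's range is limited). The gripper opens to 92 mm and grips with 3 to 60 N. Pads are 19 mm wide; open, the fingers measure 130 mm over their backs; the gripper's body (75 mm by 190 mm) begins 47 mm behind the grasp point.
Start: joints at [-1.082, 0.501, -0.427, 1.55, 0.221, 1.138, -0.21], TCP at [0.145, 0.634, 0.227] pointing down, gripper open.
Joint ranges: [-2.88, 2.88], [-0.31, 2.03], [-1.54, 1.56], [0.2, 2.42], [-1.41, 4.55], [0.19, 2.02], [-2.57, 2.57]. Speed limits (rad/s): [2.57, 2.57, 3.14, 3.14, 3.14, 3.14, 3.14].

## Interface

Orientations are given as a rotation vector (axis times angle).
In Python, from plant import sense, capture, sign_off, grip_depth gives the robot as it stands.
- The arm moves only by the tool carry_out, never from a script. Its arguments are lists of equal length, an entry for each row: "dr": the turn, a rotation vector about the tool's x, y, z in rad, a list of three; "dp": the shift along the tool's x, y, z in cm, a list of three; "grip": the closure in counts, from 0 (fully open) to 255 (shut). In form: {"dr": [[rx, ry, rz], ...], "dp": [[tx, ty, tz], ...], "grip": [grip, ...]}. A call has 1 to 8 rows; each row is the pose to reach, as a shift and turn from the pose commanded when the call began, along the tool's axes at that moment; what a row does not reach only later rows make up. A row lasts 1/10 s, in which the tool goes at most 50 mm and 8.59 degrees, less where a joint would pass 70% of its speed; a pose out of reach is approached as far as the arm can. A call with a gripper value outside its range is refused whole. The fingers move at their own pace and stop on an object; "grip_force" is the grip in N (left out, the last holds). Time passes only in rows, so rows that repeat a pose let the fingers close. It gives the time, the measured TCP pose, the force, the opening and the grip force at its end, in the units of the state.
- sense(): the state, without advancing time (a new reading comes with each control period).
- capture(name): name is "scene" or "top" or "wrist"; returns a dict with "frame" (384x512x3 uint8, red, green, blue), "depth" (384x512 float32, m along the optical axis (not along the pixel's ray), 0 where there is no reading), "fovy" (degrees; the focal length in pixels is half the picture's height over the tangent of half this angle, whatever the lens; pixels are square), "cx", "cy" (the principal point, pixels), "k1" (the pictures are not rectified: a ray, as slopes to the right and down, at radius r is drawn at 1 + k1 r^2 times it, then the intrinsics apply), "R" (3x3) and "t" (3): a world point X has camera coordinates R X + t. Camera axes: x right, y down, z forward; pixel columns grow to the right and rows downward; lengths in m; the calibration is good to about 2 mm. A picture is of the moment at which its call begins.
- sign_off(): hands the job in; it is judged then, once.
The state is a dict: "clock": time; "joint_positions": joint angles; "qvel": joint speeds; "joint_efforts": joint torques, N m; "ee_pos": TCP position; "eef_rot": TCP orientation; "wrist_force": force on the tool from outside, world axes, zero at the start; "ft_torque": the same for the moment, N m; "width": opening from 0.0 (shut) to 1.0 (fully open); "gripper_force": force on a finger pad.
Only numpy, scipy, OpenCV 4.12 (cv2) and the standard library are available. Lean on these libraries where they do the work, as an engineer would, in place of code of your own. Each camera call takes 0.05 s, during which the arm holds its last target. There are 200 camera calls.

## Task

Take the heavy white tub of limes by its front lip, pull it along the wooden block out from under the little shelf until its front foot is square up against the steel stop strip at the block's end, and let go of it. Then take it again by the steel bar on its back and rock it forward on its front foot, never lifting that foot off the block, until all five limes have rolled into the steel pan. Rock it gently back so that it stands flat on the block against the strip, empty, and leave the other things on the table where they are.

Things in the scene. Friction and masses are not known exactly. Their poses are not given: they have to be found in the camera images.
- tub: Heavy (0.7 to 1 kg) white open tub on the block, its back under the shelf at first. Origin: centre of its underside; +y = pouring side (front), x across, z up. Foot plate 150 (x) by 130 (y) by 14 mm: front edge y = 65. Rim z = 134, inner floor z = 20. Back (outside y = -65) and sides (outside x = +-75) upright, 6 mm thick. Front wall leans out 40 degrees: outside from y 57, z 14 to y 158, z 134.
- tub_lip (a point): Middle of the top edge of the tub's leaning front wall (10 mm thick, 138 mm wide between the side walls): x = 0, y = 151, z = 134 mm in the tub's frame. Can be pinched with the gripper tilted 40 degrees, along the wall. The wall's inside lies level when the tub is rocked forward 50 degrees; 65 to 68 degrees empties the tub for certain.
- tub_bar (a point): Middle of the round steel bar on the tub's back, 12 mm thick, 100 mm long along x, its axis 45 mm behind the back wall, a stub at each end: x = 0, y = -110, z = 105 mm in the tub's frame. It can turn between lightly closed fingers, so the gripper can keep pointing down as the tub rocks. Past about 40 degrees the tub wants to fall forward and must be held back.
- tub_toe_near (a point): Lower front corner of the tub's foot on its -x side: x = -75, y = 65, z = 0 mm in the tub's frame.
- tub_toe_far (a point): Lower front corner of the tub's foot on its +x side: x = 75, y = 65, z = 0 mm in the tub's frame.
- block: Fixed wooden block 260 (x) by 440 (y) by 80 mm high under the tub. Origin: centre of its underside; +y points along it from shelf to stop strip and pan. A steel shelf bridges its -y end: x +-180, y from -85 to -250, underside 236 and top 250 mm above the table, on thin posts at x = +-165, y = -100 and -235; two canisters on it at y = -205 reach 322 mm.
- stop (a point): Middle of the foot of the stop strip's face, on the block's top at its +y end (y = 214 mm, z = 80 mm in the block's frame; same axes as the block). The strip is steel, 4 mm high above the block, 6 mm thick, 240 mm long in x; the tub's foot comes up against the plane y = 0 of this point.
- pan: Fixed open steel pan, 320 mm (x) by 270 mm (y), 60 mm high, walls 4 mm, standing on the table next to the block's stop end. Origin: centre of its underside.
- lime0: A lime, ball 44 mm across, 50 g; origin at its centre. One of five lying in the tub.
- lime1: A lime, ball 44 mm across, 50 g; origin at its centre. One of five lying in the tub.
- lime2: A lime, ball 44 mm across, 50 g; origin at its centre. One of five lying in the tub.
- lime3: A lime, ball 44 mm across, 50 g; origin at its centre. One of five lying in the tub.
- lime4: A lime, ball 44 mm across, 50 g; origin at its centre. One of five lying in the tub.
- scraper: Bystander: bench scraper lying on the table, 100 by 140 mm, 22 mm high; origin under its centre.
- deli_cup: Bystander: open clear cup, 90 mm across, 100 mm high; origin under its centre.
- seed_jar: Bystander: brown jar with white lid, 84 mm across, 110 mm high; origin under its centre.
- pastry_brush: Bystander: brush lying flat; origin at its underside, lies along its x.
- prep_bowl: Bystander: steel bowl 120 mm across, 50 mm high; origin under its centre.

How it is judged:
By the outcome, as a careful person would: the job done as asked, in the order asked, and still so for the second after the job is handed in, with the robot touching nothing.
It also fails if it takes over 72 s, if anything falls off the work surface, if the arm or the gripper's body presses on something with over 40 N, if the wrist force passes 120 N, or if a joint passes its speed limit or range.

## Working session

There is one attempt and no reset: what is moved stays moved. The work goes in short steps, Python scripts to look and compute and a tool call to move; the robot and the scene stay as the last step left them, time stands still between calls to the robot, and variables do not carry over. Pictures are saved under pics/ and viewed, at most 12 in all, crops included, and the job is handed in when it is done.

Besides the shell and the picture viewer there is one more tool, called after ">>>" as name(argument=value, ...) on one line, values as JSON. carry_out: Moves the arm, as the interface text tells. Its arguments: {"type":"object","properties":{"dr":{"type":"array"},"dp":{"type":"array"},"grip":{"type":"array"},"grip_force":{"type":"number"}},"required":["dr","dp","grip"]}

```bash
mkdir -p pics; ls
cat > h.py <<'E'
import numpy as np, cv2
from scipy.spatial.transform import Rotation as Ro
from plant import sense, capture, sign_off, grip_depth
def K(c):
    f=192/np.tan(np.radians(c['fovy'])/2); return np.array([[f,0,c['cx']],[0,f,c['cy']],[0,0,1.]])
def rays(c,uv):
    p=cv2.undistortPoints(np.float64(uv).reshape(-1,1,2),K(c),np.array([c['k1'],0,0,0.]))[:,0]
    return np.c_[p,np.ones(len(p))]
def plane(c,uv,z):
    d=rays(c,uv)@c['R']; o=-c['R'].T@c['t']; return o+d*((z-o[2])/d[:,2])[:,None]
def cloud(c):
    v,u=np.mgrid[0:384,0:512]; r=rays(c,np.c_[u.ravel(),v.ravel()])
    P=(r*c['depth'].reshape(-1,1)-c['t'])@c['R']; P[c['depth'].ravel()==0]=np.nan
    return P.reshape(384,512,3)
def save(c,n): cv2.imwrite('pics/'+n,c['frame'][:,:,::-1])
E
python3 - <<'E'
from h import *
import pickle
print(grip_depth); s=sense(); print(s)
cs={n:capture(n) for n in('scene','top')}
pickle.dump(cs,open('c0.pkl','wb'))
im=np.hstack([cs['scene']['frame'],cs['top']['frame']])
save({'frame':cs['scene']['frame']},'s0.png');save({'frame':cs['top']['frame']},'t0.png')
for n,c in cs.items(): print(n,c['fovy'],c['k1'],-c['R'].T@c['t'],c['R'][2])
E
```

```text
pics
0.0188
{'clock': 0.0, 'joint_positions': array([-1.08183101,  0.50184542, -0.42674786,  1.55144924,  0.22078668,
        1.13830497, -0.2103218 ]), 'qvel': array([-1.10096816e-03, -2.95037523e-05, -7.10289063e-04,  1.72791346e-03,
       -1.23345006e-03, -9.59679098e-04,  9.25574787e-04]), 'joint_efforts': array([-2.71471372e-04, -5.66580427e+01, -5.81644669e+00, -2.79109383e+01,
       -6.87789498e-02,  3.08246061e-02,  1.83722436e-04]), 'ee_pos': array([0.14541189, 0.63280273, 0.22567637]), 'eef_rot': array([-3.53864066e-01, -3.12132017e+00,  3.04410489e-03]), 'wrist_force': array([-0.5496866 ,  0.12952291,  0.02337539]), 'ft_torque': array([-0.03790659,  0.06811857, -0.00966038]), 'gripper_force': 0.0, 'width': 0.9995819205406957}
scene 47.19036629590658 -0.03084752868306288 [ 0.20172193 -0.67361265  1.09580639] [ 0.23839019  0.61547374 -0.75124043]
top 49.357051392626104 -0.11707703701127191 [0.26939194 0.09762446 1.35671853] [ 0.19263052 -0.00271664 -0.9812676 ]
```

View pics/s0.png

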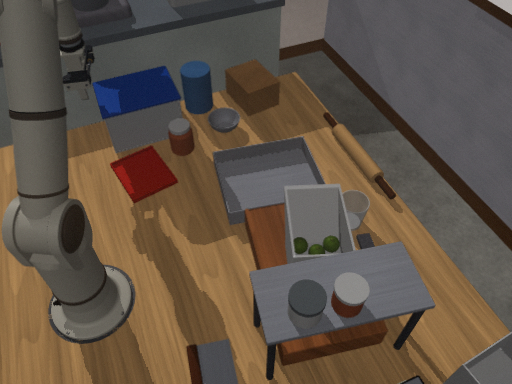

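View pics/t0.png

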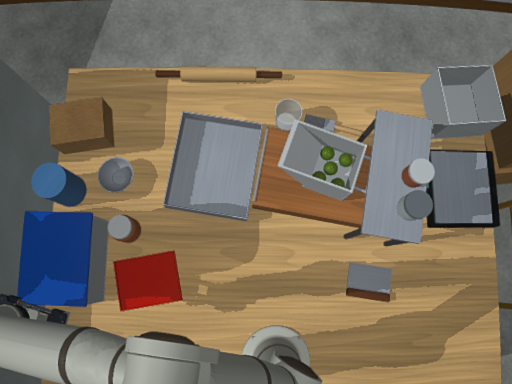

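The scene view shows the tub with 3+ limes at about (318,230), the shelf in front at (340,290) and the pan at (268,180). In the top view the block runs from (262,165) to the right, the tub rim spans (280-368, 120-198) and is turned on the block, and the pan is at (215,165).

```bash
cat > m.py <<'E'
from h import *
def rect(P): # min area rect of xy points
    (c,s,a)=cv2.minAreaRect(np.float32(P[:,:2]*1000)); return np.round(c,1),np.round(s,1),round(a,2)
def line(P,it=6):
    P=P[:,:2]
    for _ in range(it):
        c=P.mean(0); w=np.linalg.svd(P-c,full_matrices=False)[2][0]; n=np.array([-w[1],w[0]]); r=(P-c)@n
        P=P[np.abs(r)<max(2.0*np.median(np.abs(r)),.0008)]
    return c,w,len(P),np.std((P-c)@n)
E
python3 - <<'E'
from m import *
import pickle
cs=pickle.load(open('c0.pkl','rb'))
for n,c in cs.items():
    P=cloud(c); hsv=cv2.cvtColor(c['frame'],cv2.COLOR_RGB2HSV)
    roi=(P[...,0]>.25)&(P[...,0]<.85)&(P[...,1]>-.35)&(P[...,1]<.45)
    z=P[...,2]
    for nm,m in dict(block=roi&(abs(z-.08)<.006)&(hsv[...,1]>90),rim=roi&(abs(z-.214)<.004)&(hsv[...,1]<60),
       shelf=roi&(abs(z-.25)<.006),panrim=roi&(abs(z-.06)<.004)&(hsv[...,1]<90)&(P[...,1]>.05)).items():
        m=cv2.morphologyEx(m.astype(np.uint8),cv2.MORPH_OPEN,np.ones((2,2)))
        k,l,st,_=cv2.connectedComponentsWithStats(m); i=1+st[1:,4].argmax() if k>1 else 0
        q=P[l==i]; print(n,nm,len(q),q[:,2].mean().round(4),rect(q), cv2.boxPoints(cv2.minAreaRect(np.float32(q[:,:2]*1000))).round().tolist())
    # bar / rim profile
    m=roi&(abs(z-.185)<.012)&(hsv[...,1]<80); q=P[m]; print(n,'z185',len(q))
c=cs['top']
g=cv2.resize(c['frame'][95:265,150:450],None,fx=2.66,fy=2.66,interpolation=cv2.INTER_CUBIC); save({'frame':g},'t0z.png')
E
```

```text
scene block 2011 nan (array([498. , -88.1]), array([303.2, 113. ]), 75.8) [[406.0, -221.0], [516.0, -249.0], [590.0, 45.0], [480.0, 73.0]]
scene rim 299 nan (array([713.4,  -6.5]), array([293.9, 102. ]), 24.06) [[558.0, -20.0], [600.0, -113.0], [868.0, 7.0], [827.0, 100.0]]
scene shelf 5505 nan (array([ 640.5, -313.2]), array([565.1, 115.5]), 19.07) [[355.0, -351.0], [392.0, -460.0], [926.0, -275.0], [889.0, -166.0]]
scene panrim 12 0.0454 (array([789.4, 221.2]), array([82.3, 11.9]), 56.84) [[762.0, 190.0], [772.0, 183.0], [817.0, 252.0], [807.0, 259.0]]
scene z185 793
top block 3818 nan (array([nan, nan]), array([0., 0.]), 0.0) [[nan, nan], [nan, nan], [nan, nan], [nan, nan]]
top rim 255 nan (array([632.7, -24.2]), array([ 32. , 150.3]), 77.93) [[556.0, -24.0], [703.0, -56.0], [710.0, -24.0], [563.0, 7.0]]
top shelf 4437 nan (array([ 505.1, -272. ]), array([389.1, 207.4]), 24.24) [[285.0, -257.0], [370.0, -446.0], [725.0, -287.0], [640.0, -98.0]]
top panrim 8 0.054 (array([770., 191.]), array([10.6,  2.3]), 71.22) [[767.0, 186.0], [769.0, 186.0], [773.0, 196.0], [771.0, 196.0]]
top z185 756
```

View pics/t0z.png

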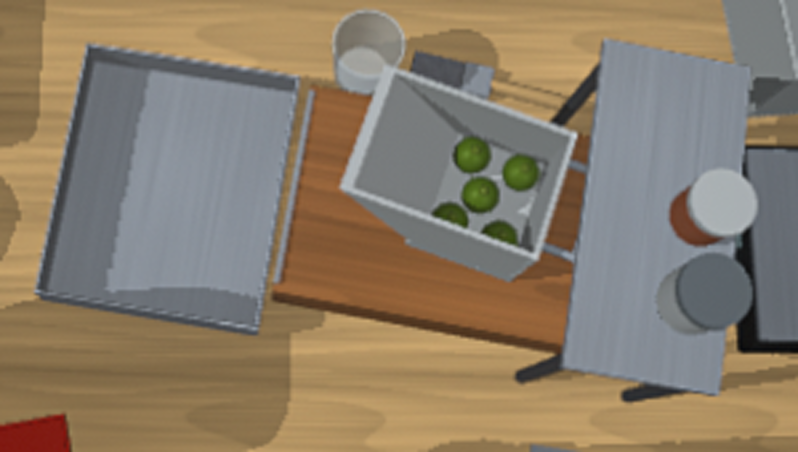

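The crop shows the strip at (311,90)-(279,283), the tub's rim corners at (388,66), (342,187), (534,255), (577,133), five limes, the bar's stubs at (580,165)/(560,252) going under the shelf, and shelf corners (603,39), (562,365). Now refine these edges by gradient along the lines.

```bash
cat > e.py <<'E'
from m import *
def edge(c,a,b,z,w=3,sgn=0,n=60):
    """subpixel edge between pixel endpoints a,b -> world line at height z (point, dir, resid mm). sgn: +1 brighter to the left normal"""
    g=cv2.GaussianBlur(cv2.cvtColor(c['frame'],cv2.COLOR_RGB2GRAY),(0,0),.7).astype(np.float32)
    a,b=np.float64(a),np.float64(b); t=(b-a)/np.linalg.norm(b-a); nn=np.array([t[1],-t[0]])
    s=np.arange(-w,w+.01,.1); p=a+(b-a)*np.linspace(.08,.92,n)[:,None]
    X=(p[:,None]+s[:,None]*nn).astype(np.float32)
    v=cv2.remap(g,X[...,0],X[...,1],cv2.INTER_LINEAR); d=np.gradient(cv2.blur(v,(7,1)),axis=1); d=d*sgn if sgn else abs(d)
    k=d.argmax(1); uv=X[np.arange(n),k]; W=plane(c,uv,z); cc,ww,m,r=line(W)
    if ww@(W[-1]-W[0])[:2]<0: ww=-ww
    return cc,ww,m,r*1e3
def cross(l1,l2):
    A=np.c_[l1[1],-l2[1]]; k=np.linalg.solve(A,l2[0]-l1[0]); return l1[0]+k[0]*l1[1]
ang=lambda w:np.degrees(np.arctan2(w[1],w[0]))
Z=lambda x,y:(150+x/2.66-.3,95+y/2.66-.3)
E
python3 - <<'E'
from e import *
import pickle
c=pickle.load(open('c0.pkl','rb'))['top']
L={}
for n,a,b,z in [('strip_in',(313,92),(281,283),.084),('blknear',(285,294),(560,343),.08),
 ('lip',(342,187),(388,66),.214),('near',(342,187),(534,255),.214),('back',(577,133),(537,250),.214),('far',(388,66),(577,133),.214),
 ('shF',(603,39),(562,365),.25),('shFar',(603,39),(750,66),.25),('shNear',(562,365),(718,394),.25),
 ('panblk',(300,78),(258,331),.06),('pannear',(258,331),(37,295),.06),('panout',(37,295),(88,45),.06),('panfar',(88,45),(300,78),.06)]:
    l=L[n]=edge(c,Z(*a),Z(*b),z,2.5); print(n,l[0].round(4),ang(l[1]).round(2),l[2],l[3].round(2))
for a,b in [('lip','near'),('lip','far'),('back','near'),('back','far'),('shF','shFar'),('shF','shNear'),('strip_in','blknear'),('panblk','pannear'),('panblk','panfar'),('panout','panfar')]: print(a,b,cross(L[a],L[b]).round(4))
E
```

```text
strip_in [0.6069 0.0501] 170.2 52 0.66
blknear [ 0.4482 -0.0943] -99.98 53 0.55
lip [ 0.6282 -0.0112] -20.01 44 0.4
near [ 0.5318 -0.0994] -106.69 24 0.68
back [ 0.5652 -0.2262] 160.78 49 0.45
far [ 0.6704 -0.1395] -113.46 33 1.01
shF [ 0.5291 -0.239 ] 170.18 47 0.65
shFar [ 0.7183 -0.352 ] -100.14 27 0.41
shNear [ 0.3625 -0.296 ] -102.39 24 0.39
panblk [0.5998 0.0711] 171.25 45 0.52
pannear [0.4512 0.2242] 82.1 60 3.86
panout [0.6322 0.333 ] -8.77 49 0.56
panfar [0.767  0.1764] -97.83 46 0.84
lip near [0.5652 0.0118]
lip far [ 0.7127 -0.0419]
back near [ 0.5006 -0.2037]
back far [ 0.6239 -0.2467]
shF shFar [ 0.7323 -0.2742]
shF shNear [ 0.3806 -0.2133]
strip_in blknear [0.4776 0.0725]
panblk pannear [0.4335 0.0967]
panblk panfar [0.7493 0.0481]
panout panfar [0.7853 0.3094]
```

```bash
cat > mv.py <<'E'
from e import *
def frame(yaw,tilt):
    """tool with closing line along heading yaw(deg), leaning so fingers point down and back by tilt (deg)"""
    a=np.radians(yaw);t=np.radians(tilt); yd=np.array([np.cos(a),np.sin(a),0]); z=np.array([0,0,1.])
    zt=-(np.sin(t)*yd+np.cos(t)*z); yt=np.cos(t)*yd-np.sin(t)*z
    return np.c_[np.cross(yt,zt),yt,zt]
def rel(R,p,cmd=None):
    s=sense(); Rc=Ro.from_rotvec(s['eef_rot']).as_matrix(); pc=s['ee_pos']
    if cmd: Rc,pc=cmd
    return Ro.from_matrix(Rc.T@R).as_rotvec().round(3).tolist(), (Rc.T@(p-pc)*100).round(2).tolist()
E
python3 - <<'E'
from mv import *
R=frame(70,40); lip=np.array([.637,-.022,.214]); p=lip+R[:,2]*(.031-.09)
print(p,rel(R,p+[0,0,.06]),rel(R,p))
E
```

```text
[0.64997093 0.01363734 0.25919662] ([0.696, 0.043, 0.118], [-63.03, -49.08, -9.26]) ([0.696, 0.043, 0.118], [-63.03, -49.07, -3.26])
```

>>> carry_out(dr=[[0,0,0],[0,0,0],[0.1,0,0.02],[0.2,0,0.04],[0.3,0,0.06],[0.4,0.01,0.08],[0.5,0.02,0.1],[0.5,0.02,0.1]], dp=[[-3.5,-2.5,-2],[-7,-5,-4],[-11,-8,-6],[-15,-11,-9],[-19,-14.5,-9.5],[-23,-18,-9.5],[-27,-21,-9.5],[-31,-24,-9.5]], grip=[0,0,0,0,0,0,0,0])

```text
clock: 0.9
ee_pos: [0.3833, 0.3428, 0.3188]
eef_rot: [-0.482, -2.928, 0.758]
wrist_force: [1.2, 1.2, -0.3]
width: 0.995
gripper_force: 0.0
```

Run:
```python
from mv import *
R=frame(70,40); lip=np.array([.637,-.022,.214]); p=lip+R[:,2]*(.031-.09)
s=sense();print(s['joint_positions'].round(2));print(p,rel(R,p+[0,0,.06]),rel(R,p))
```

```text
[-0.71  0.49 -0.28  1.44  0.26  1.73  0.23]
[0.64997093 0.01363734 0.25919662] ([0.192, 0.015, 0.018], [-35.79, -19.79, 11.02]) ([0.192, 0.015, 0.018], [-35.78, -16.88, 16.27])
```

>>> carry_out(dr=[[0.02,0,0],[0.05,0,0],[0.08,0,0],[0.12,0,0],[0.15,0.01,0.01],[0.19,0.015,0.018],[0.19,0.015,0.018],[0.19,0.015,0.018]], dp=[[-4,-2,1],[-8,-4,2],[-12,-6.5,4],[-16.5,-9,5],[-21,-12,6.5],[-25.5,-14,8],[-30,-16.5,9.5],[-34,-19,11]], grip=[0,0,0,0,0,0,0,0])

```text
clock: 1.7
ee_pos: [0.6269, 0.0369, 0.3171]
eef_rot: [-0.495, -2.808, 1.011]
wrist_force: [0.8, 0.1, -0.1]
width: 0.999
gripper_force: 0.0
```

Run:
```python
from mv import *
R=frame(70,40); lip=np.array([.637,-.022,.214]); p=lip+R[:,2]*(.031-.09)
s=sense();print(s['joint_positions'].round(2));print(p,rel(R,p+[0,0,.06]),rel(R,p))
c=capture('wrist'); save(c,'w1.png'); import pickle; pickle.dump(c,open('w1.pkl','wb')); print(c['fovy'],-c['R'].T@c['t'])
```

```text
[-0.33  0.65 -0.09  1.25  0.54  1.74  0.76]
[0.64997093 0.01363734 0.25919662] ([0.007, 0.001, -0.001], [-2.97, -1.21, 0.73]) ([0.007, 0.001, -0.001], [-2.96, 2.61, 5.36])
70.5525394106253 [0.58874685 0.15786668 0.43771347]
```

View pics/w1.png

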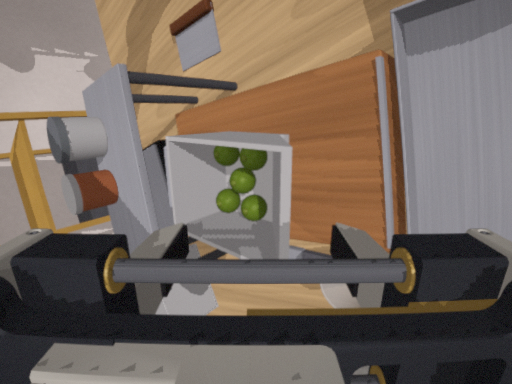

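The wrist view looks along the wall: the tub's rim has its near front corner at about (292,140), the lip running down to (278,262), the strip at (385,65)-(390,240). I check the lip edges and near corner from here.

Run:
```python
from e import *
import pickle
c=pickle.load(open('w1.pkl','rb'))
o=edge(c,(291,146),(279,255),.214,4); n=edge(c,(180,134),(285,142),.214,4); st=edge(c,(380,70),(388,230),.084,5)
bk=edge(c,(167,145),(173,225),.214,4)
for l in(o,n,st,bk): print(l[0].round(4),ang(l[1]).round(2),l[2],l[3].round(2))
print(cross(o,n), plane(c,[(292,140)],.214))
yd=np.array([.342,.94]);xd=np.array([.94,-.342])
print([round(float(l[0]@yd),4) for l in(o,bk)], n[0]@xd)
```

```text
[ 0.6221 -0.0142] -30.33 60 2.54
[ 0.5413 -0.0684] 70.37 60 0.27
[0.5995 0.0528] -9.9 60 0.34
[ 0.5483 -0.2246] -19.31 34 0.42
[0.57125659 0.01561276] [[0.56419955 0.01358618 0.214     ]]
[0.1995, -0.0237] 0.5322123322258809
```

>>> carry_out(dr=[[0.01,0,0],[0.01,0,0],[0.01,0,0],[0.01,0,0],[0.01,0,0],[0.01,0,0],[0.01,0,0],[0.01,0,0]], dp=[[-2,1.5,1.5],[-3,2.6,4],[-3.05,2.6,7],[-3.05,2.6,9],[-3.05,2.6,11],[-3.05,2.6,13],[-3.05,2.6,14],[-3.05,2.6,14.2]], grip=[0,0,0,0,0,0,0,0])

```text
clock: 2.55
ee_pos: [0.6298, -0.0395, 0.1913]
eef_rot: [-0.497, -2.8, 1.025]
wrist_force: [0.2, 0.2, 0.0]
width: 1.003
gripper_force: 0.0
```

Run:
```python
from mv import *
R=frame(70.2,40); lip=np.array([.638,-.0224,.214]); p=lip+R[:,2]*.031
s=sense();print(s['joint_positions'].round(2));print(p,rel(R,p))
```

```text
[-0.24  0.73 -0.07  1.41  0.58  1.5   0.72]
[ 0.63125017 -0.04114838  0.19025262] ([-0.004, -0.003, -0.005], [-0.19, -0.01, 0.15])
```

>>> carry_out(dr=[[0,0,0],[0,0,0],[0,0,0],[0,0,0],[0,0,0],[0,0,0],[0,0,0],[0,0,0]], dp=[[-0.15,0,0.1],[-0.15,0,0.1],[-0.15,0,0.1],[-0.15,0,0.1],[-0.15,0,0.1],[-0.15,0,0.1],[-0.15,0,0.1],[-0.15,0,0.1]], grip=[255,255,255,255,255,255,255,255], grip_force=40)

```text
clock: 3.35
ee_pos: [0.6321, -0.0397, 0.1916]
eef_rot: [-0.497, -2.803, 1.024]
wrist_force: [0.1, 0.0, -0.4]
width: 0.35
gripper_force: 0.0
```

Run:
```python
from mv import *
s=sense(); Rc=Ro.from_rotvec(s['eef_rot']).as_matrix(); print(s['width']*92,s['wrist_force'],s['ft_torque'])
# tub motion: yaw +d about front-foot mid F -> stop
F=np.array([.638,-.0224])-.086*np.array([np.cos(np.radians(70.2)),np.sin(np.radians(70.2))])
yb=np.array([np.cos(np.radians(80.15)),np.sin(np.radians(80.15))]); xb=np.array([yb[1],-yb[0]]); S=np.array([.6062,.0505])
d=S-F; print('F',F,'along',d@yb,'lat',d@xb)
for k in np.linspace(.2,1,5):
    a=Ro.from_euler('z',9.95*k,degrees=True).as_matrix()
    tgt=F+k*(d@yb)*yb+k*(d@xb)*xb*1.0
    p=np.r_[tgt,0]+a@(s['ee_pos']-np.r_[F,0]); print(k,rel(a@Rc,p),p)
```

```text
32.23071148161876 [ 0.11827318  0.0274838  -0.36558431] [ 0.68408723 -0.21367423 -0.01682634]
F [ 0.60886854 -0.10331575] along 0.1510918410425672 lat -0.028942363890276827
0.2 ([-0.0, -0.022, -0.027], [1.34, 2.19, -1.85]) [ 0.62931124 -0.00814253  0.19161961]
0.4 ([-0.0, -0.045, -0.053], [2.68, 4.37, -3.7]) [0.62652824 0.02331018 0.19161961]
0.6000000000000001 ([-0.0, -0.067, -0.08], [4.02, 6.55, -5.54]) [0.62372265 0.05468437 0.19161961]
0.8 ([-0.0, -0.09, -0.106], [5.36, 8.72, -7.37]) [0.62089721 0.0859793  0.19161961]
1.0 ([-0.001, -0.112, -0.133], [6.69, 10.89, -9.2]) [0.61805468 0.11719432 0.19161961]
```

>>> carry_out(dr=[[0,0,0],[0,0,0],[0,0,0],[0,0,0],[0,0,0],[0,0,0]], dp=[[0,0,0],[0,0,0],[0,0,0],[0,0,0],[0,0,0],[0,0,0]], grip=[255,255,255,255,255,255], grip_force=40)

```text
clock: 3.95
ee_pos: [0.6322, -0.0392, 0.1912]
eef_rot: [-0.496, -2.803, 1.023]
wrist_force: [1.6, 1.8, -2.2]
width: 0.107
gripper_force: 40.0
```

>>> carry_out(dr=[[0,-0.003,-0.003],[0,-0.01,-0.011],[0,-0.017,-0.02],[0,-0.024,-0.028],[0,-0.031,-0.037],[0,-0.038,-0.045],[0,-0.045,-0.053],[0,-0.052,-0.061]], dp=[[0.2,0.3,-0.25],[0.6,1,-0.85],[1,1.65,-1.4],[1.45,2.35,-2],[1.85,3,-2.55],[2.25,3.7,-3.1],[2.68,4.37,-3.7],[3.1,5,-4.25]], grip=[255,255,255,255,255,255,255,255])

```text
clock: 4.75
ee_pos: [0.6253, 0.0339, 0.1917]
eef_rot: [-0.386, -2.845, 1.039]
wrist_force: [0.1, -1.9, -7.0]
width: 0.109
gripper_force: 40.0
```

Run:
```python
from mv import *
import pickle
s=sense(); print(s['wrist_force'],s['ee_pos'],s['width'])
c=capture('top'); save({'frame':cv2.resize(c['frame'][95:265,150:450],None,fx=2.66,fy=2.66,interpolation=cv2.INTER_CUBIC)},'t1.png')
```

```text
[ 0.07612302 -1.93743607 -6.96236916] [0.62533606 0.03390101 0.19170455] 0.10946799702896261
```

View pics/t1.png

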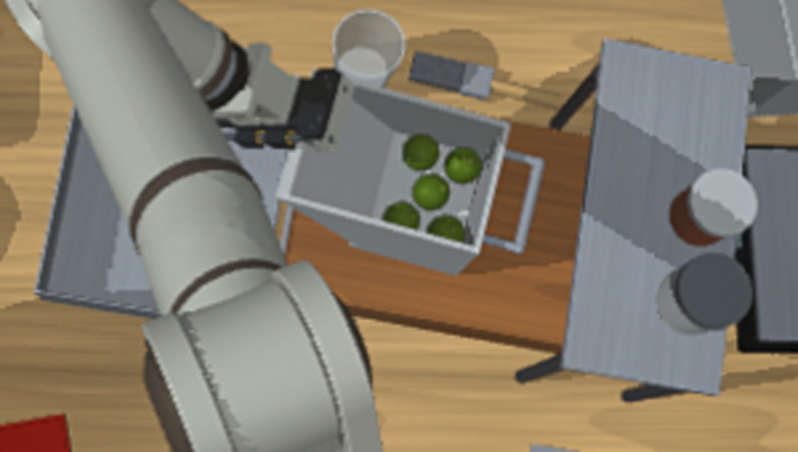

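The tub has slid about halfway, in line; its rim runs from (280,195)/(350,75) to (475,270)/(508,125), the bar is at (543,160)-(519,248), and the limes are inside. The hand carries 7 N, so I'll lower it a little as I go.

Run:
```python
from mv import *
s=sense(); Rc=Ro.from_rotvec(s['eef_rot']).as_matrix()
R0=Ro.from_rotvec([-.496,-2.803,1.023]).as_matrix(); R1=Ro.from_euler('z',9.95,degrees=True).as_matrix()@R0
print(Ro.from_matrix(Rc@R0.T).as_rotvec(degrees=True))
for y in (.0,): print(rel(R1,np.array([.6181,.1172+y,.1904])))
c=capture('top')
u=lambda X,Y:(150+X/2.66,95+Y/2.66)
for a,b,z in [((508,125),(480,250),.214),((543,165),(520,243),.187),((285,200),(470,272),.214)]:
    l=edge(c,u(*a),u(*b),z,2.5); print(l[0],ang(l[1]),l[2],l[3])
```

```text
[ 0.07694965 -0.01827623  4.81220369]
([0.001, -0.058, -0.069], [2.79, 5.9, -4.82])
[ 0.57054165 -0.15461355] 164.98121765849396 46 0.3855934457556717
[ 0.56092943 -0.20217219] 165.21219858139085 45 0.44092607708308285
[ 0.51983697 -0.03627848] -110.95201174603706 35 0.18917139827142435
```

>>> carry_out(dr=[[0,-0.007,-0.009],[0,-0.015,-0.018],[0,-0.023,-0.027],[0,-0.031,-0.036],[0,-0.039,-0.046],[0,-0.046,-0.055],[0,-0.053,-0.063],[0,-0.058,-0.069]], dp=[[0.4,0.85,-0.65],[0.75,1.6,-1.25],[1.1,2.4,-1.9],[1.5,3.2,-2.55],[1.85,4,-3.2],[2.2,4.7,-3.8],[2.5,5.3,-4.3],[2.72,5.75,-4.7]], grip=[255,255,255,255,255,255,255,255])

```text
clock: 5.65
ee_pos: [0.619, 0.112, 0.191]
eef_rot: [-0.26, -2.886, 1.056]
wrist_force: [-1.4, -4.3, -1.6]
width: 0.108
gripper_force: 40.0
```

Run:
```python
from mv import *
s=sense(); print(s['wrist_force'],s['ee_pos'],s['width'])
c=capture('top'); save({'frame':cv2.resize(c['frame'][95:265,150:450],None,fx=2.66,fy=2.66,interpolation=cv2.INTER_CUBIC)},'t2.png')
R0=Ro.from_rotvec([-.496,-2.803,1.023]).as_matrix(); R1=Ro.from_euler('z',9.95,degrees=True).as_matrix()@R0
print(rel(R1,np.array([.6181,.1172,.1904])))
```

```text
[-1.36861396 -4.26232312 -1.60840326] [0.61902882 0.1120392  0.19103852] 0.108048670058719
([-0.001, -0.0, -0.001], [0.14, 0.31, -0.19])
```

View pics/t2.png

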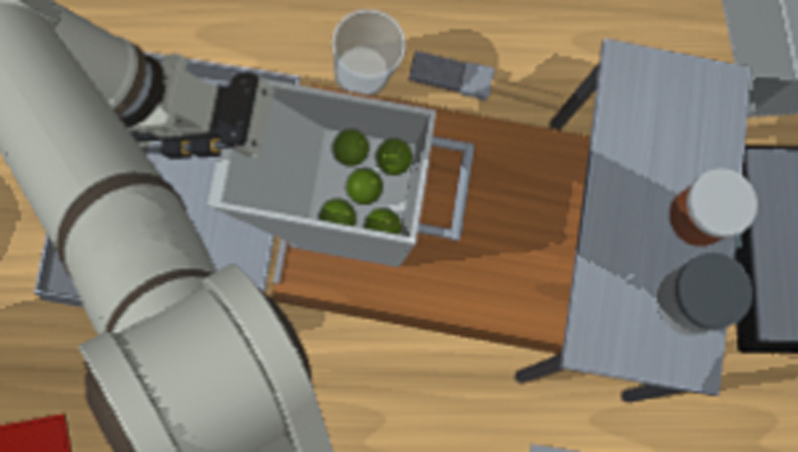

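The tub is nearly at the strip: back rim (433,115)-(415,240), bar (470,147)-(457,237), limes still in it. Measuring the gap left.

```bash
cat > gap.py <<'E'
from mv import *
u=lambda X,Y:(150+X/2.66-.3,95+Y/2.66-.3)
yb=np.array([np.cos(np.radians(80.15)),np.sin(np.radians(80.15))]); xb=np.array([yb[1],-yb[0]]); S=np.array([.6062,.0505])
def gap(c,back=((434,115),(415,242)),bar=((471,148),(458,235))):
    for n,(a,b),z,off in (('back',back,.214,.130),('bar',bar,.187,.175)):
        l=edge(c,u(*a),u(*b),z,2.5); print(n,'mid xy blk',((l[0]-S)@xb*1e3).round(1),'front y',((l[0]-S)@yb*1e3+off*1e3).round(1),'yaw',(ang(l[1])-90).round(2),l[2],l[3].round(2))
if __name__=='__main__': gap(capture('top'))
E
python3 gap.py
```

```text
back mid xy blk -7.2 front y -2.4 yaw 83.76 53 1.53
bar mid xy blk -0.7 front y -8.1 yaw 79.23 41 0.38
```

>>> carry_out(dr=[[0,-0.002,-0.002],[0,-0.004,-0.004],[0,-0.006,-0.007],[0,-0.006,-0.007],[0,-0.006,-0.007]], dp=[[0,0.1,-0.08],[0,0.2,-0.16],[0,0.28,-0.23],[0,0.36,-0.3],[0,0.36,-0.3]], grip=[255,255,255,255,255])

```text
clock: 6.25
ee_pos: [0.6194, 0.1143, 0.1907]
eef_rot: [-0.251, -2.886, 1.059]
wrist_force: [-2.5, -5.1, 1.4]
width: 0.105
gripper_force: 40.0
```

Run:
```python
from gap import *
s=sense(); print(s['wrist_force'],s['ft_torque'],s['ee_pos'])
gap(capture('top'))
```

```text
[-2.48038997 -5.05705966  1.41932815] [-0.12117667  0.5355254  -0.3552791 ] [0.61936632 0.11433459 0.1907052 ]
back mid xy blk -8.3 front y -2.9 yaw 80.53 44 0.4
bar mid xy blk -3.7 front y -7.1 yaw 79.07 41 0.4
```

>>> carry_out(dr=[[0,-0.002,-0.002],[0,-0.003,-0.004],[0,-0.003,-0.004],[0,-0.003,-0.004]], dp=[[0,0.1,-0.08],[0,0.2,-0.16],[0,0.3,-0.25],[0,0.3,-0.25]], grip=[255,255,255,255])

```text
clock: 6.7
ee_pos: [0.6203, 0.1173, 0.1906]
eef_rot: [-0.245, -2.887, 1.062]
wrist_force: [-1.8, -6.4, -0.0]
width: 0.109
gripper_force: 40.0
```

Run:
```python
from gap import *
s=sense(); print(s['wrist_force'],s['ft_torque'],s['ee_pos'])
gap(capture('top'))
```

```text
[-1.77660356 -6.36409698 -0.03720036] [-0.28830092  0.3753442  -0.1937312 ] [0.62026993 0.11729971 0.19059743]
back mid xy blk -5.9 front y 0.2 yaw 80.42 46 0.43
bar mid xy blk -1.2 front y -4.2 yaw 78.86 36 0.4
```

>>> carry_out(dr=[[0,-0.001,-0.001],[0,-0.001,-0.001],[0,-0.001,-0.001],[0,-0.001,-0.001]], dp=[[0,0.1,-0.08],[0,0.2,-0.16],[0,0.2,-0.16],[0,0.2,-0.16]], grip=[255,255,255,255])

```text
clock: 7.15
ee_pos: [0.6205, 0.118, 0.1903]
eef_rot: [-0.245, -2.885, 1.065]
wrist_force: [-0.9, -9.3, -1.8]
width: 0.107
gripper_force: 40.0
```

Run:
```python
from gap import *
s=sense(); print(s['wrist_force'],s['ft_torque'],s['ee_pos'])
gap(capture('top'))
```

```text
[-0.90722883 -9.28113859 -1.77429592] [-0.79247579  0.35842724 -0.30887934] [0.62048505 0.11795287 0.19028985]
back mid xy blk -9.6 front y 0.6 yaw 80.49 47 0.41
bar mid xy blk -1.5 front y -3.6 yaw 78.63 53 0.58
```

>>> carry_out(dr=[[0,0,0],[0,0,0],[0,0,0],[0,0,0],[0,0,0],[0,0,0],[0,0,0],[0,0,0]], dp=[[0,0,0],[0,0,0],[0,0,0],[0,0,-1],[0,0,-4],[0,0,-8],[0,0,-12],[0,0,-14]], grip=[0,0,0,0,0,0,0,0])

```text
clock: 8.0
ee_pos: [0.6357, 0.2162, 0.301]
eef_rot: [-0.236, -2.899, 1.05]
wrist_force: [-0.4, 0.4, -0.0]
width: 0.754
gripper_force: 0.0
```

Run:
```python
from gap import *
s=sense(); print(s['wrist_force'],s['ee_pos'],s['width'],s['joint_positions'].round(2))
c=capture('top');gap(c)
w=capture('wrist'); import pickle; pickle.dump((c,w),open('c2.pkl','wb'))
A=cv2.resize(c['frame'][115:215,200:350],None,fx=3.3,fy=3.3,interpolation=cv2.INTER_CUBIC)
B=cv2.resize(w['frame'],None,fx=.58,fy=.58); o=np.zeros((560,500,3),np.uint8);o[:330,:495]=A;o[332:332+B.shape[0],:B.shape[1]]=B
save({'frame':o},'r1.png')
R=frame(80.15,0); bar=np.r_[S-.175*yb,.185]; print('bar',bar, rel(R,bar+[0,0,.12]))
```

```text
[-0.35729791  0.43567367 -0.03989438] [0.63566539 0.21624706 0.30095329] 0.7540140038701664 [-0.54  0.78 -0.15  1.07  0.57  1.83  0.72]
back mid xy blk -3.0 front y -0.3 yaw 80.36 41 0.42
bar mid xy blk -1.0 front y -4.1 yaw 80.35 51 0.58
bar [ 0.57626286 -0.12192032  0.185     ] ([-0.694, 0.011, 0.01], [0.51, -26.7, 21.6])
```

View pics/r1.png

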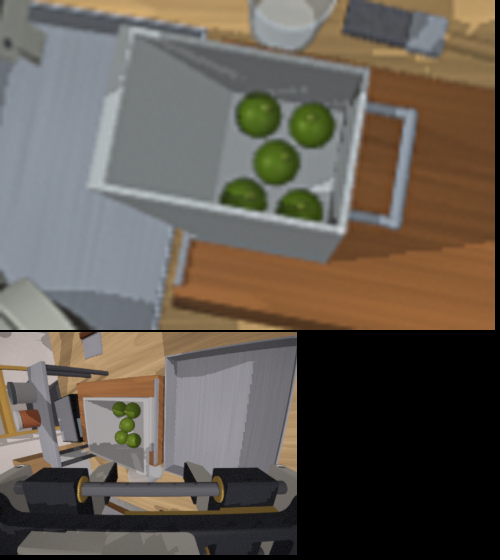

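The tub's front is at the strip (y -0.3 mm) and square (0.2°); limes all inside; bar at (412,112)-(397,225) in the upper crop. Now go above the bar.

>>> carry_out(dr=[[-0.05,0,0],[-0.15,0,0],[-0.25,0,0],[-0.35,0,0],[-0.45,0.01,0],[-0.55,0.01,0.01],[-0.65,0.01,0.01],[-0.694,0.011,0.01]], dp=[[0,-2,0],[0.1,-6,3],[0.2,-9.5,6.5],[0.3,-13,10],[0.4,-16.5,13],[0.4,-20,16],[0.5,-23.5,18.5],[0.5,-26.7,20.5]], grip=[161,161,161,161,161,161,161,161], grip_force=10)

```text
clock: 8.9
ee_pos: [0.573, -0.1253, 0.3128]
eef_rot: [-0.288, -3.125, 0.008]
wrist_force: [0.2, -0.4, 0.8]
width: 0.372
gripper_force: 0.0
```

Run:
```python
from gap import *
s=sense(); print(s['ee_pos'],s['width']*92,s['joint_positions'].round(2))
w=capture('wrist'); save(w,'w3.png'); import pickle; pickle.dump(w,open('w3.pkl','wb'))
R=frame(80.3,0); bar=np.r_[S-.175*yb,.185]; print('bar',bar, rel(R,bar+[0,0,.06]),rel(R,bar+[0,0,-.0188]))
print([cv2.projectPoints((w['R']@(bar+np.r_[xb*d,0])+w['t'])[None],np.zeros(3),np.zeros(3),K(w),np.array([w['k1'],0,0,0]))[0].ravel().round(1) for d in(-.05,0,.05)])
```

```text
[ 0.57302527 -0.12532783  0.31279369] 34.20163343366604 [ 0.29  0.29 -0.16  1.62  0.05  1.24  1.51]
bar [ 0.57626286 -0.12192032  0.185     ] ([-0.01, -0.002, -0.025], [-0.21, 1.48, 6.85]) ([-0.01, -0.002, -0.025], [-0.22, 1.56, 14.73])
[array([263.2, 141.9]), array([263.5, 188.2]), array([263.8, 230.4])]
```

View pics/w3.png

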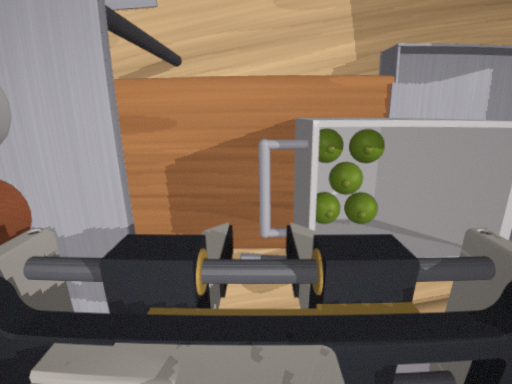

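The wrist view shows the bar's axis at u≈265 from v=142 to 235, where I projected it (263.5), so the estimate holds to about 1.5 mm. The arm was still settling, so I re-read before going down.

>>> carry_out(dr=[[0,0,0],[0,0,0],[0,0,0]], dp=[[0,0,0],[0,0,0],[0,0,0]], grip=[161,161,161])

```text
clock: 9.25
ee_pos: [0.5754, -0.1171, 0.3123]
eef_rot: [-0.272, -3.125, 0.009]
wrist_force: [0.4, 0.1, 0.4]
width: 0.367
gripper_force: 0.0
```

Run:
```python
from gap import *
s=sense(); print(s['ee_pos'],s['qvel'].round(3),s['joint_positions'].round(2))
R=frame(80.3,0); bar=np.r_[S-.174*yb,.185]; print('bar',bar, rel(R,bar+[0,0,.06]),rel(R,bar+[0,0,-.0188]))
```

```text
[ 0.57541753 -0.11714837  0.31226861] [-0.017  0.004 -0.001 -0.005  0.001  0.003  0.004] [ 0.28  0.29 -0.17  1.61  0.06  1.24  1.5 ]
bar [ 0.57643393 -0.12093506  0.185     ] ([-0.006, -0.005, -0.004], [-0.2, -0.32, 6.73]) ([-0.006, -0.005, -0.004], [-0.23, -0.27, 14.61])
```

>>> carry_out(dr=[[-0.006,-0.005,-0.004],[-0.006,-0.005,-0.004],[-0.006,-0.005,-0.004],[-0.006,-0.005,-0.004],[-0.006,-0.005,-0.004],[-0.006,-0.005,-0.004],[-0.006,-0.005,-0.004],[-0.006,-0.005,-0.004]], dp=[[-0.1,-0.2,2],[-0.2,-0.32,5],[-0.2,-0.32,8],[-0.2,-0.32,10.5],[-0.2,-0.32,12.5],[-0.2,-0.3,14],[-0.2,-0.3,14.5],[-0.2,-0.3,14.5]], grip=[161,161,161,161,161,161,161,161])

```text
clock: 10.05
ee_pos: [0.5761, -0.1224, 0.1673]
eef_rot: [0.268, 3.13, -0.001]
wrist_force: [0.0, -0.3, -0.3]
width: 0.369
gripper_force: 0.0
```

>>> carry_out(dr=[[0,0,0],[0,0,0],[0,0,0],[0,0,0],[0,0,0],[0,0,0]], dp=[[0,0,0],[0,0,0],[0,0,0],[0,0,0],[0,0,0],[0,0,0]], grip=[255,255,255,255,255,255], grip_force=10)

```text
clock: 10.65
ee_pos: [0.5772, -0.1224, 0.1689]
eef_rot: [0.269, 3.127, 0.0]
wrist_force: [1.9, 5.4, 4.5]
width: 0.129
gripper_force: 10.0
```

Run:
```python
from gap import *
s=sense(); print(s['ee_pos'],s['width']*92,s['wrist_force'],s['ft_torque'],s['joint_positions'].round(2))
R=Ro.from_rotvec(s['eef_rot']).as_matrix(); print('grasp',s['ee_pos']-R[:,2]*.0188, R[:,2].round(3))
g=s['ee_pos']-R[:,2]*.0188; print((g[:2]-S)@yb,(g[:2]-S)@xb)
# arc table: rel to start, world -> tool cm
r0=np.array([-.175,.105])
for th in range(0,68,4):
    t=np.radians(th); r=np.array([r0[0]*np.cos(t)+r0[1]*np.sin(t),-r0[0]*np.sin(t)+r0[1]*np.cos(t)])
    back=max(0,4/np.tan(np.radians(90-th))-6)*1e-3 if th>0 else 0
    d=r-r0; w=np.r_[(d[0]-back)*yb,d[1]]; print(th,(R.T@w*100).round(2).tolist(),'back',round(back*1e3,1))
```

```text
[ 0.57719222 -0.12239198  0.16886225] 11.834033329469065 [1.94574808 5.3557357  4.46287205] [ 1.04384246 -0.12891063  0.02351469] [ 0.29  0.43 -0.16  1.77  0.08  0.95  1.5 ]
grasp [ 0.57712989 -0.12239198  0.18766215] [ 0.003 -0.    -1.   ]
-0.17531638046759504 0.0009349334093453111
0 [0.0, 0.0, 0.0] back 0.0
4 [-0.0, 0.78, -1.19] back 0.0
8 [-0.01, 1.63, -2.33] back 0.0
12 [-0.01, 2.57, -3.41] back 0.0
16 [-0.01, 3.57, -4.41] back 0.0
20 [-0.02, 4.65, -5.35] back 0.0
24 [-0.02, 5.79, -6.21] back 0.0
28 [-0.02, 6.98, -6.98] back 0.0
32 [-0.03, 8.23, -7.67] back 0.0
36 [-0.03, 9.52, -8.28] back 0.0
40 [-0.03, 10.85, -8.79] back 0.0
44 [-0.03, 12.21, -9.2] back 0.0
48 [-0.03, 13.6, -9.52] back 0.0
52 [-0.03, 15.01, -9.75] back 0.0
56 [-0.03, 16.42, -9.87] back 0.0
60 [-0.03, 17.76, -9.9] back 0.9
64 [-0.03, 19.05, -9.82] back 2.2
```

>>> carry_out(dr=[[0,0,0],[0,0,0],[0,0,0],[0,0,0],[0,0,0],[0,0,0],[0,0,0],[0,0,0]], dp=[[0,0.38,-0.6],[0,0.78,-1.19],[0,1.2,-1.77],[-0.01,1.63,-2.33],[-0.01,2.33,-3.15],[-0.01,3.06,-3.92],[-0.01,3.83,-4.66],[-0.02,4.65,-5.35]], grip=[255,255,255,255,255,255,255,255])

```text
clock: 11.45
ee_pos: [0.5846, -0.0786, 0.2229]
eef_rot: [0.272, 3.127, -0.004]
wrist_force: [-2.9, -3.5, 2.7]
width: 0.128
gripper_force: 10.0
```

```bash
cat > st.py <<'E'
from gap import *
s=sense(); R=Ro.from_rotvec(s['eef_rot']).as_matrix(); g=s['ee_pos']-R[:,2]*.0188
r=np.array([(g[:2]-S)@yb,g[2]-.08]); print('r',r.round(4),'rad',np.hypot(*r).round(4),'th',149.04-np.degrees(np.arctan2(r[1],r[0])).round(2),'lat',((g[:2]-S)@xb).round(4),'F',s['wrist_force'].round(1),'M',s['ft_torque'].round(2),'w',s['width']*92,'tilt',R[:,2].round(3))
E
python3 st.py
python3 - <<'E'
from gap import *
c=capture('scene'); save({'frame':cv2.resize(c['frame'][130:330,200:420],None,fx=2.5,fy=2.5)},'s1.png')
E
```

```text
r [-0.1308  0.1617] rad 0.208 th 20.069999999999993 lat 0.0008 F [-2.9 -3.5  2.7] M [-1.11  0.66 -0.02] w 11.75388278120506 tilt [ 0.002 -0.003 -1.   ]
```

View pics/s1.png

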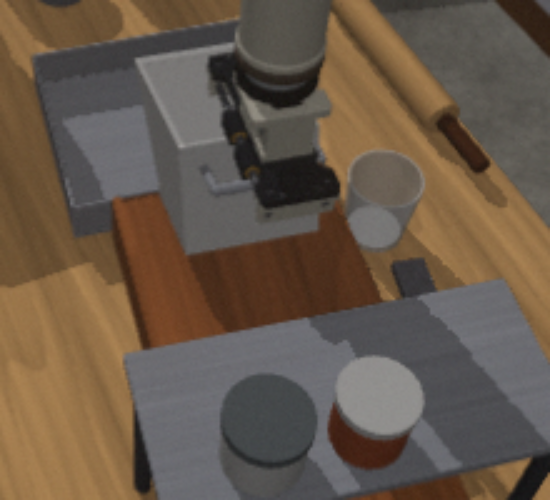

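The tub is rocked about 20°, standing on its front edge at the strip, with the fingers on the bar near (255,185) in the crop. Forces are small and press the toe down; I continue.

>>> carry_out(dr=[[0,0,0],[0,0,0],[0,0,0],[0,0,0],[0,0,0],[0,0,0],[0,0,0],[0,0,0]], dp=[[0,0.7,-0.55],[0,1.43,-1.06],[0,2.18,-1.54],[-0.01,2.95,-1.99],[-0.01,3.74,-2.4],[-0.01,4.54,-2.78],[-0.01,5.36,-3.13],[-0.01,6.2,-3.44]], grip=[255,255,255,255,255,255,255,255])

```text
clock: 12.3
ee_pos: [0.596, -0.0166, 0.2578]
eef_rot: [0.271, 3.126, -0.002]
wrist_force: [-0.7, -2.5, 4.1]
width: 0.125
gripper_force: 10.0
```

```bash
python3 st.py
```

```text
r [-0.0679  0.1966] rad 0.208 th 39.989999999999995 lat 0.0013 F [-0.7 -2.5  4.1] M [-0.69  0.35  0.05] w 11.477361635303957 tilt [ 0.004 -0.002 -1.   ]
```

>>> carry_out(dr=[[0,0,0],[0,0,0],[0,0,0],[0,0,0],[0,0,0],[0,0,0],[0,0,0],[0,0,0]], dp=[[0,0.68,-0.21],[0,1.36,-0.41],[0,1.7,-0.5],[0,2.05,-0.58],[0,2.4,-0.66],[0,2.75,-0.73],[0,3.1,-0.8],[0,3.46,-0.86]], grip=[255,255,255,255,255,255,255,255])

```text
clock: 13.1
ee_pos: [0.6019, 0.0182, 0.2655]
eef_rot: [0.27, 3.126, -0.0]
wrist_force: [-0.7, -2.4, 4.9]
width: 0.123
gripper_force: 10.0
```

```bash
python3 st.py
```

```text
r [-0.0326  0.2043] rad 0.2069 th 49.97999999999999 lat 0.0012 F [-0.7 -2.4  4.9] M [-0.38  0.07 -0.03] w 11.354314518878542 tilt [ 0.004 -0.    -1.   ]
```

>>> carry_out(dr=[[0,0,0],[0,0,0],[0,0,0],[0,0,0],[0,0,0],[0,0,0],[0,0,0],[0,0,0]], dp=[[0,0.23,-0.03],[0,0.47,-0.07],[0,0.7,-0.1],[0,0.93,-0.13],[0,1.17,-0.15],[0,1.4,-0.17],[0,1.75,-0.19],[0,2.1,-0.21]], grip=[255,255,255,255,255,255,255,255])

```text
clock: 13.9
ee_pos: [0.6052, 0.0388, 0.2669]
eef_rot: [0.271, 3.127, -0.0]
wrist_force: [0.8, -0.8, 4.8]
width: 0.129
gripper_force: 10.0
```

```bash
python3 st.py
```

```text
r [-0.0117  0.2057] rad 0.206 th 55.78999999999999 lat 0.0009 F [ 0.8 -0.8  4.8] M [-0.24 -0.23 -0.03] w 11.867445070685845 tilt [ 0.003 -0.    -1.   ]
```

>>> carry_out(dr=[[0,0,0],[0,0,0],[0,0,0],[0,0,0],[0,0,0],[0,0,0],[0,0,0],[0,0,0]], dp=[[0,0.34,-0.01],[0,0.67,-0.02],[0,1,-0.03],[0,1.34,-0.03],[0,1.8,0],[0,2.25,0.03],[0,2.63,0.05],[0,3.0,0.09]], grip=[255,255,255,255,255,255,255,255])

```text
clock: 14.7
ee_pos: [0.6097, 0.0679, 0.2653]
eef_rot: [0.271, 3.129, -0.002]
wrist_force: [0.8, -0.5, 2.6]
width: 0.124
gripper_force: 10.0
```

```bash
python3 st.py
python3 - <<'E'
from gap import *
c=capture('scene'); save({'frame':cv2.resize(c['frame'][90:290,170:420],None,fx=3,fy=3)},'s2.png')
E
```

```text
r [0.0177 0.2041] rad 0.2048 th 64.00999999999999 lat 0.0004 F [ 0.8 -0.5  2.6] M [-0.19 -0.25 -0.05] w 11.394683258833012 tilt [ 0.001 -0.001 -1.   ]
```

View pics/s2.png

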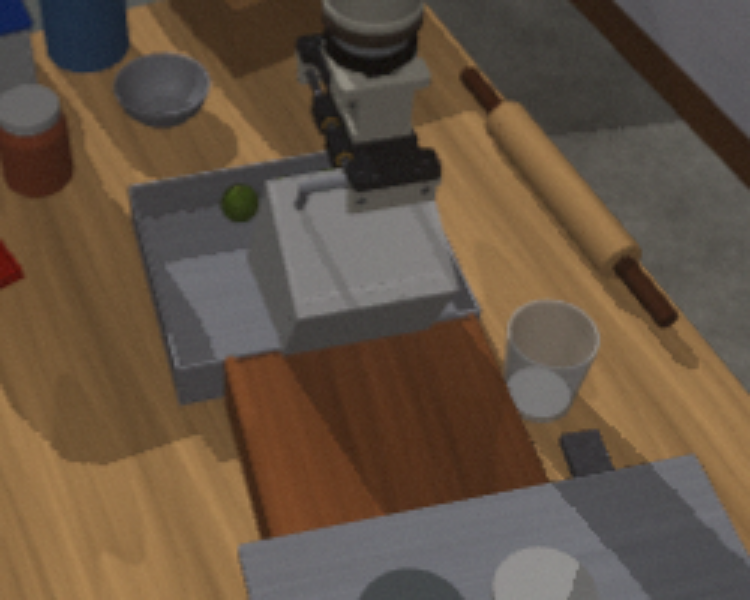

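The tub is rocked about 65°; one lime shows in the pan at (240,202), the rest are hidden behind it. A little further and wait.

>>> carry_out(dr=[[0,0,0],[0,0,0],[0,0,0],[0,0,0],[0,0,0],[0,0,0],[0,0,0],[0,0,0]], dp=[[0,0.2,0.02],[0,0.4,0.04],[0,0.6,0.07],[0,0.75,0.1],[0,0.75,0.1],[0,0.75,0.1],[0,0.75,0.1],[0,0.75,0.1]], grip=[255,255,255,255,255,255,255,255])

```text
clock: 15.55
ee_pos: [0.611, 0.0749, 0.2644]
eef_rot: [0.271, 3.129, -0.001]
wrist_force: [0.5, 0.3, 0.8]
width: 0.124
gripper_force: 10.0
```

```bash
python3 st.py
cat > lim.py <<'E'
from gap import *
for n in('top','scene'):
    c=capture(n); h=cv2.cvtColor(c['frame'],cv2.COLOR_RGB2HSV); m=((h[...,0]>30)&(h[...,0]<55)&(h[...,1]>120)).astype(np.uint8)
    k,l,st,ce=cv2.connectedComponentsWithStats(m); P=cloud(c)
    for i in range(1,k):
        if st[i,4]>15: 
            q=plane(c,[ce[i]],.028)[0,:2]; print(n,st[i,4],ce[i].round(),'blk y,x',((q-S)@yb).round(3),((q-S)@xb).round(3),'depth z',np.nanmedian(P[l==i][:,2]).round(3))
E
python3 lim.py
```

```text
r [0.0249 0.2032] rad 0.2047 th 66.02 lat 0.0005 F [0.5 0.3 0.8] M [-0.13 -0.22  0.02] w 11.416717668282436 tilt [ 0.001 -0.001 -1.   ]
top 106 [186. 140.] blk y,x 0.262 0.048 depth z 0.042
top 109 [198. 149.] blk y,x 0.213 0.025 depth z 0.041
top 109 [182. 156.] blk y,x 0.26 -0.008 depth z 0.042
top 105 [200. 167.] blk y,x 0.194 -0.033 depth z 0.041
top 110 [179. 174.] blk y,x 0.259 -0.07 depth z 0.042
scene 101 [247. 158.] blk y,x 0.257 -0.069 depth z 0.039
```

All five limes lie in the pan (block y 0.19–0.26 from the strip, z right for balls on its floor). Rock back along the same arc.

>>> carry_out(dr=[[0,0,0],[0,0,0],[0,0,0],[0,0,0],[0,0,0],[0,0,0],[0,0,0],[0,0,0]], dp=[[0,-0.5,-0.08],[0,-1.12,-0.14],[0,-1.76,-0.19],[0,-2.4,-0.22],[0,-3.06,-0.22],[0,-3.75,-0.19],[0,-4.45,-0.14],[0,-5.15,-0.08]], grip=[255,255,255,255,255,255,255,255])

```text
clock: 16.45
ee_pos: [0.6022, 0.0237, 0.2657]
eef_rot: [0.271, 3.128, -0.001]
wrist_force: [-0.1, 1.0, 0.7]
width: 0.124
gripper_force: 10.0
```

```bash
python3 st.py
```

```text
r [-0.027   0.2045] rad 0.2063 th 51.50999999999999 lat 0.0006 F [-0.1  1.   0.7] M [ 0.12 -0.11  0.03] w 11.4476485371047 tilt [ 0.002 -0.001 -1.   ]
```

>>> carry_out(dr=[[0,0,0],[0,0,0],[0,0,0],[0,0,0],[0,0,0],[0,0,0],[0,0,0],[0,0,0]], dp=[[0,-0.7,0.11],[0,-1.4,0.23],[0,-2.1,0.39],[0,-2.79,0.55],[0,-3.47,0.75],[0,-4.15,0.96],[0,-4.99,1.27],[0,-5.8,1.61]], grip=[255,255,255,255,255,255,255,255])

```text
clock: 17.25
ee_pos: [0.5922, -0.0338, 0.249]
eef_rot: [0.271, 3.128, -0.002]
wrist_force: [1.6, -0.5, 1.8]
width: 0.126
gripper_force: 10.0
```

```bash
python3 st.py
```

```text
r [-0.0854  0.1878] rad 0.2063 th 34.58 lat 0.0006 F [ 1.6 -0.5  1.8] M [-0.22 -0.22  0.04] w 11.603624240345997 tilt [ 0.001 -0.001 -1.   ]
```

>>> carry_out(dr=[[0,0,0],[0,0,0],[0,0,0],[0,0,0],[0,0,0],[0,0,0],[0,0,0],[0,0,0]], dp=[[0,-0.82,0.39],[0,-1.61,0.8],[0,-2.38,1.25],[0,-3.13,1.73],[0,-3.86,2.24],[0,-4.56,2.79],[0,-5.38,3.48],[0,-6.15,4.22]], grip=[255,255,255,255,255,255,255,255])

```text
clock: 18.05
ee_pos: [0.5816, -0.0945, 0.2065]
eef_rot: [0.271, 3.128, -0.002]
wrist_force: [1.5, -2.2, 2.1]
width: 0.124
gripper_force: 10.0
```

```bash
python3 st.py
```

```text
r [-0.147   0.1453] rad 0.2067 th 13.699999999999989 lat 0.0005 F [ 1.5 -2.2  2.1] M [-0.54 -0.15  0.  ] w 11.450582339711838 tilt [ 0.001 -0.001 -1.   ]
```

>>> carry_out(dr=[[0,0,0],[0,0,0],[0,0,0],[0,0,0],[0,0,0],[0,0,0],[0,0,0],[0,0,0]], dp=[[0,-0.49,0.51],[0,-0.96,1.06],[0,-1.43,1.59],[0,-1.86,2.15],[0,-2.28,2.73],[0,-2.5,3.03],[0,-2.68,3.32],[0,-2.78,3.45]], grip=[255,255,255,255,255,255,255,255])

```text
clock: 18.85
ee_pos: [0.5765, -0.1217, 0.172]
eef_rot: [0.272, 3.129, -0.002]
wrist_force: [-0.4, -5.2, 0.9]
width: 0.124
gripper_force: 10.0
```

```bash
python3 st.py
```

```text
r [-0.1747  0.1108] rad 0.2068 th 1.4199999999999875 lat 0.0001 F [-0.4 -5.2  0.9] M [-0.97  0.17 -0.03] w 11.423109011821007 tilt [ 0.    -0.001 -1.   ]
```

>>> carry_out(dr=[[0,0,0],[0,0,0],[0,0,0],[0,0,0],[0,0,0],[0,0,0]], dp=[[0,-0.03,0.15],[0,-0.07,0.3],[0,-0.1,0.45],[0,-0.15,0.6],[0,-0.18,0.72],[0,-0.18,0.72]], grip=[255,255,255,255,255,255])

```text
clock: 19.45
ee_pos: [0.5766, -0.1226, 0.1652]
eef_rot: [0.271, 3.129, -0.001]
wrist_force: [-1.7, -3.8, 0.3]
width: 0.122
gripper_force: 10.0
```

```bash
python3 st.py
python3 - <<'E'
from gap import *
gap(capture('top'))
E
```

```text
r [-0.1756  0.104 ] rad 0.2041 th -0.3300000000000125 lat 0.0004 F [-1.7 -3.8  0.3] M [-0.84  0.21  0.01] w 11.248490746634344 tilt [ 0.001 -0.001 -1.   ]
back mid xy blk -5.1 front y -2.1 yaw 79.91 37 0.49
bar mid xy blk -8.5 front y -3.6 yaw 82.68 42 1.43
```

>>> carry_out(dr=[[0,0,0],[0,0,0],[0,0,0]], dp=[[0,0,0.1],[0,0,0.2],[0,0,0.2]], grip=[255,255,255])

```text
clock: 19.8
ee_pos: [0.5767, -0.1226, 0.1633]
eef_rot: [0.271, 3.128, -0.001]
wrist_force: [-0.2, -4.6, 1.2]
width: 0.124
gripper_force: 10.0
```

```bash
python3 st.py
python3 - <<'E'
from gap import *
s=capture('scene')
save({'frame':cv2.resize(s['frame'][130:300,190:400],None,fx=3,fy=3,interpolation=cv2.INTER_CUBIC)},'s3.png')
E
```

```text
r [-0.1756  0.1021] rad 0.2031 th -0.7700000000000102 lat 0.0005 F [-0.2 -4.6  1.2] M [-0.83  0.12  0.03] w 11.43856087576735 tilt [ 0.001 -0.001 -1.   ]
```

>>> carry_out(dr=[[0,0,0],[0,0,0],[0,0,0],[0,0,0]], dp=[[0,0,0.1],[0,0,0.2],[0,0,0.3],[0,0,0.3]], grip=[255,255,255,255])

```text
clock: 20.25
ee_pos: [0.577, -0.1227, 0.1619]
eef_rot: [0.271, 3.128, -0.002]
wrist_force: [-4.6, -3.6, 10.1]
width: 0.126
gripper_force: 10.0
```

```bash
python3 st.py
```

```text
r [-0.1756  0.1007] rad 0.2025 th -1.1200000000000045 lat 0.0008 F [-4.6 -3.6 10.1] M [-0.78  0.96 -0.03] w 11.592581258076361 tilt [ 0.002 -0.001 -1.   ]
```

View pics/s3.png

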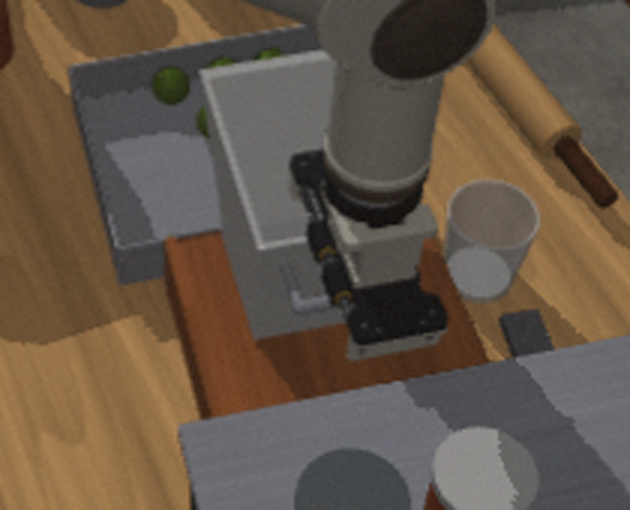

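The tub stands back on its foot, empty, limes in the pan at (170,85)-(270,55); the 10 N push-back shows it is flat. Ease, open partly, and rise straight up.

>>> carry_out(dr=[[0,0,0],[0,0,0],[0,0,0],[0,0,0],[0,0,0],[0,0,0],[0,0,0],[0,0,0]], dp=[[0,0,-0.15],[0,0,-0.2],[0,0,-0.2],[0,0,-0.2],[0,0,-0.2],[0,0,-0.2],[0,0,-0.2],[0,0,-0.2]], grip=[255,255,165,165,165,165,165,165])

```text
clock: 21.05
ee_pos: [0.5767, -0.1224, 0.1624]
eef_rot: [0.271, 3.129, -0.001]
wrist_force: [0.5, -0.7, -0.4]
width: 0.356
gripper_force: 0.0
```

```bash
python3 st.py
```

```text
r [-0.1754  0.1012] rad 0.2025 th -0.9800000000000182 lat 0.0005 F [ 0.5 -0.7 -0.4] M [0.06 0.04 0.04] w 32.70626833518963 tilt [ 0.001 -0.001 -1.   ]
```

>>> carry_out(dr=[[0,0,0],[0,0,0],[0,0,0],[0,0,0],[0,0,0],[0,0,0],[0,0,0],[0,0,0]], dp=[[0,0,-0.5],[0,0,-1.5],[0,0,-3.5],[0,0,-6.5],[0,0,-10],[0,0,-14],[0,0,-17],[0,0,-18]], grip=[165,165,165,165,165,165,165,165])

```text
clock: 21.85
ee_pos: [0.5783, -0.1227, 0.3477]
eef_rot: [0.27, 3.121, -0.003]
wrist_force: [0.1, -0.1, 0.0]
width: 0.355
gripper_force: 0.0
```

```bash
python3 - <<'E'
from gap import *
c=capture('top'); gap(c); print(sense()['wrist_force'])
save({'frame':cv2.resize(c['frame'][95:265,150:450],None,fx=2.66,fy=2.66,interpolation=cv2.INTER_CUBIC)},'t3.png')
E
python3 lim.py
```

```text
back mid xy blk -13.1 front y -2.3 yaw 80.21 38 0.47
bar mid xy blk -1.4 front y -5.8 yaw 80.03 41 0.34
[0.26913968 0.33895446 1.28165629]
top 105 [186. 140.] blk y,x 0.262 0.048 depth z 0.042
top 110 [198. 149.] blk y,x 0.213 0.025 depth z 0.041
top 110 [182. 156.] blk y,x 0.26 -0.008 depth z 0.041
top 106 [200. 167.] blk y,x 0.194 -0.033 depth z 0.042
top 109 [179. 174.] blk y,x 0.259 -0.07 depth z 0.042
scene 100 [247. 158.] blk y,x 0.258 -0.069 depth z 0.038
```

View pics/t3.png

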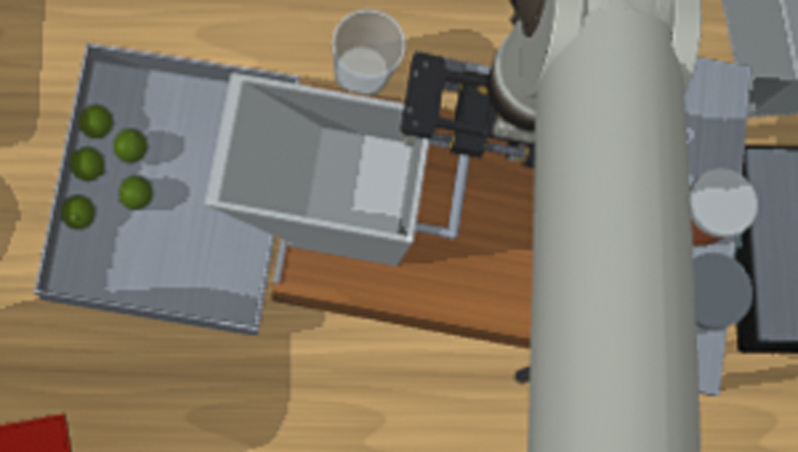

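The tub is flat on its foot, square (80.2° against 80.15°), empty, five limes in the pan at (80-135,120-215); bystanders unmoved. The image hints at a ~2 mm gap to the strip, so I move the arm off and remeasure unobstructed.

>>> carry_out(dr=[[0,0,0],[0,0,0],[0,0,0],[0,0,0],[0,0,0],[0,0,0],[0,0,0],[0,0,0]], dp=[[0,3,-2],[0,7,-3],[0,11,-3],[0,15.5,-3],[0,20,-3],[0,24.5,-3],[0,29,-3],[0,33,-3]], grip=[165,165,165,165,165,165,165,165])

```text
clock: 22.8
ee_pos: [0.6322, 0.2049, 0.3694]
eef_rot: [-0.269, -3.127, 0.003]
wrist_force: [1.1, -1.4, 0.7]
width: 0.353
gripper_force: 0.0
```

Run:
```python
from gap import *
import pickle
c0=pickle.load(open('c2.pkl','rb'))[0]; c=capture('top'); print(sense()['ee_pos'])
g=lambda c:cv2.cvtColor(c['frame'],cv2.COLOR_RGB2GRAY).astype(np.float32)
for n,x in(('before',c0),('now',c)): print(n); gap(x); gap(x,((436,118),(418,238)),((468,150),(455,233)))
# shift of back rim + bar patch between the two pictures (subpixel), and of fixed scenery as check
for n,(r0,r1,k0,k1) in dict(bar=(140,190,306,332),backrim=(130,192,298,330),scenery=(205,245,225,290)).items():
    print(n,cv2.phaseCorrelate(g(c0)[r0:r1,k0:k1].copy(),g(c)[r0:r1,k0:k1].copy(),cv2.createHanningWindow((k1-k0,r1-r0),cv2.CV_32F)))
```

```text
[0.63087937 0.21399829 0.36872972]
before
back mid xy blk -3.0 front y -0.3 yaw 80.36 41 0.42
bar mid xy blk -1.0 front y -4.1 yaw 80.35 51 0.58
back mid xy blk -2.6 front y -1.3 yaw 80.74 59 0.21
bar mid xy blk -6.0 front y -4.2 yaw 79.95 44 0.41
now
back mid xy blk -3.3 front y -2.2 yaw 80.34 52 0.53
bar mid xy blk 0.9 front y -5.7 yaw 80.17 42 0.41
back mid xy blk -5.7 front y -2.3 yaw 80.12 54 0.53
bar mid xy blk -2.3 front y -5.7 yaw 79.99 45 0.45
bar ((0.9350044802831299, 0.5303720103284704), 0.9172590905648691)
backrim ((0.20782322072179937, -0.005365362398372042), 0.7751402780413628)
scenery ((17.98425284660952, 11.83656717825106), 0.10634919802347818)
```

About 1.5 mm has opened up at the strip. I take the bar once more and press the tub home.

>>> carry_out(dr=[[0,0,0],[0,0,0],[0,0,0],[0,0,0],[0,0,0],[0,0,0],[0,0,0],[0,0,0]], dp=[[0,-4,0],[0,-9,0],[0,-14,0],[0,-19,0],[0,-24,0],[0,-28.5,0],[0,-32,0],[0,-33,0]], grip=[165,165,165,165,165,165,165,165])

```text
clock: 23.65
ee_pos: [0.574, -0.1287, 0.3702]
eef_rot: [-0.283, -3.126, 0.005]
wrist_force: [-0.3, 0.6, -0.1]
width: 0.352
gripper_force: 0.0
```

>>> carry_out(dr=[[0,0,0],[0,0,0],[0,0,0],[0,0,0],[0,0,0],[0,0,0]], dp=[[0,0,1],[0,0,4],[0,0,7],[0,0,9],[0,0,9],[0,0,9]], grip=[165,165,165,165,165,165])

```text
clock: 24.25
ee_pos: [0.5765, -0.1204, 0.2816]
eef_rot: [-0.267, -3.13, -0.001]
wrist_force: [0.7, 0.2, 0.4]
width: 0.353
gripper_force: 0.0
```

```bash
python3 st.py
```

```text
r [-0.1734  0.2204] rad 0.2805 th 20.849999999999994 lat -0.0 F [0.7 0.2 0.4] M [-0.01 -0.01  0.04] w 32.499117425585126 tilt [-0.  0. -1.]
```

>>> carry_out(dr=[[0,0,0],[0,0,0],[0,0,0],[0,0,0],[0,0,0],[0,0,0],[0,0,0],[0,0,0]], dp=[[0,-0.2,2],[0,-0.25,5],[0,-0.25,7.5],[0,-0.25,9.5],[0,-0.25,11],[0,-0.25,11.6],[0,-0.25,11.6],[0,-0.25,11.6]], grip=[165,165,165,165,165,165,165,165])

```text
clock: 25.05
ee_pos: [0.5772, -0.1251, 0.1676]
eef_rot: [0.271, 3.127, -0.001]
wrist_force: [0.5, -0.7, 0.7]
width: 0.354
gripper_force: 0.0
```

>>> carry_out(dr=[[0,0,0],[0,0,0],[0,0,0],[0,0,0],[0,0,0],[0,0,0]], dp=[[0,0,0],[0,0,0],[0,0,0],[0,0,0],[0,0,0],[0,0,0]], grip=[255,255,255,255,255,255], grip_force=10)

```text
clock: 25.65
ee_pos: [0.5769, -0.1242, 0.167]
eef_rot: [0.27, 3.127, 0.0]
wrist_force: [-0.4, 3.2, 3.8]
width: 0.124
gripper_force: 10.0
```

```bash
python3 st.py
```

```text
r [-0.1771  0.1058] rad 0.2063 th -0.09999999999999432 lat 0.001 F [-0.4  3.2  3.8] M [ 0.89 -0.1  -0.04] w 11.41150166857325 tilt [ 0.003 -0.    -1.   ]
```

>>> carry_out(dr=[[0,0,0],[0,0,0],[0,0,0],[0,0,0],[0,0,0],[0,0,0]], dp=[[0,0.1,0.03],[0,0.2,0.05],[0,0.3,0.05],[0,0.4,0.05],[0,0.45,0.05],[0,0.45,0.05]], grip=[255,255,255,255,255,255])

```text
clock: 26.25
ee_pos: [0.577, -0.1239, 0.1671]
eef_rot: [0.274, 3.127, -0.007]
wrist_force: [-3.0, -2.2, 9.7]
width: 0.124
gripper_force: 10.0
```

```bash
python3 st.py
```

```text
r [-0.1767  0.1059] rad 0.206 th -0.020000000000010232 lat 0.001 F [-3.  -2.2  9.7] M [-0.47  0.61  0.  ] w 11.36653460576628 tilt [ 0.002 -0.005 -1.   ]
```

>>> carry_out(dr=[[0,0,0],[0,0,0],[0,0,0],[0,0,0],[0,0,0],[0,0,0]], dp=[[0,0,-0.1],[0,0.1,-0.15],[0,0.2,-0.15],[0,0.25,-0.15],[0,0.25,-0.15],[0,0.25,-0.15]], grip=[255,255,255,255,255,255])

```text
clock: 26.85
ee_pos: [0.577, -0.121, 0.1672]
eef_rot: [0.274, 3.129, -0.006]
wrist_force: [-0.5, -5.4, 1.4]
width: 0.125
gripper_force: 10.0
```

```bash
python3 st.py
```

```text
r [-0.1739  0.106 ] rad 0.2036 th 0.4099999999999966 lat 0.0005 F [-0.5 -5.4  1.4] M [-1.35  0.11  0.02] w 11.501105081873865 tilt [ 0.001 -0.004 -1.   ]
```

>>> carry_out(dr=[[0,0,0],[0,0,0],[0,0,0],[0,0,0],[0,0,0],[0,0,0],[0,0,0],[0,0,0]], dp=[[0,0,0.1],[0,0,0.1],[0,0,0.1],[0,0,0.1],[0,0,0.1],[0,0,0.1],[0,0,0.1],[0,0,0.1]], grip=[255,255,165,165,165,165,165,165])

```text
clock: 27.65
ee_pos: [0.5774, -0.1179, 0.1663]
eef_rot: [0.27, 3.129, -0.001]
wrist_force: [0.6, -0.5, 2.1]
width: 0.352
gripper_force: 0.0
```

```bash
python3 st.py
```

```text
r [-0.1709  0.1051] rad 0.2006 th 0.6399999999999864 lat 0.0005 F [ 0.6 -0.5  2.1] M [-0.01 -0.   -0.03] w 32.33800427174525 tilt [ 0.001 -0.001 -1.   ]
```

>>> carry_out(dr=[[0,0,0],[0,0,0],[0,0,0],[0,0,0],[0,0,0],[0,0,0],[0,0,0],[0,0,0]], dp=[[0,-0.2,-0.5],[0,-0.3,-1.5],[0,-0.3,-3.5],[0,-0.3,-6.5],[0,-0.3,-10],[0,-0.3,-14],[0,-0.3,-18],[0,-0.3,-20]], grip=[165,165,165,165,165,165,165,165])

```text
clock: 28.45
ee_pos: [0.578, -0.1213, 0.372]
eef_rot: [0.271, 3.122, -0.002]
wrist_force: [0.4, -0.2, 0.4]
width: 0.358
gripper_force: 0.0
```

>>> carry_out(dr=[[0,0,0],[0,0,0],[0,0,0],[0,0,0],[0,0,0],[0,0,0],[0,0,0],[0,0,0]], dp=[[0,3,0],[0,8,0],[0,13,0],[0,18,0],[0,23,0],[0,28,0],[0,32,0],[0,33,0]], grip=[165,165,165,165,165,165,165,165])

```text
clock: 29.25
ee_pos: [0.6321, 0.2112, 0.3668]
eef_rot: [0.259, 3.13, 0.005]
wrist_force: [-0.4, 0.7, -0.1]
width: 0.354
gripper_force: 0.0
```

>>> carry_out(dr=[[0,0,0],[0,0,0],[0,0,0]], dp=[[0,0,0],[0,0,0],[0,0,0]], grip=[165,165,165])

```text
clock: 29.55
ee_pos: [0.634, 0.2011, 0.3667]
eef_rot: [0.277, 3.127, -0.003]
wrist_force: [0.1, 0.2, -0.1]
width: 0.352
gripper_force: 0.0
```

```bash
python3 - <<'E'
from gap import *
gap(capture('top')); gap(capture('top'),((436,118),(418,238)),((468,150),(455,233)))
E
python3 lim.py
```

```text
back mid xy blk -3.9 front y -0.5 yaw 79.82 54 0.58
bar mid xy blk -1.4 front y -4.1 yaw 79.27 44 0.4
back mid xy blk -3.3 front y -1.3 yaw 80.72 58 0.22
bar mid xy blk -1.0 front y -4.0 yaw 79.14 44 0.39
top 102 [185. 140.] blk y,x 0.263 0.048 depth z 0.042
top 90 [198. 150.] blk y,x 0.216 0.023 depth z 0.042
top 108 [182. 156.] blk y,x 0.26 -0.008 depth z 0.042
top 105 [200. 167.] blk y,x 0.194 -0.033 depth z 0.042
top 109 [179. 174.] blk y,x 0.259 -0.07 depth z 0.042
scene 102 [247. 158.] blk y,x 0.257 -0.069 depth z 0.038
```

Same readings as when it first stood against the strip, square within about a degree, all five limes in the pan.

```bash
python3 -c "
from plant import sign_off
print(sign_off())"
```

```text
the job is handed in; nothing more can be done
None
```

The job is handed in: all five limes are in the pan, and the empty tub stands flat against the strip, square to about 1°. After rocking back it stood about 2 mm off the strip, so I took the bar once more and pressed it home. In the pictures I viewed, nothing else had moved.

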